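# Roll the edge trim home on the weighing table

### The arm

A 6-joint arm with a two-finger parallel gripper is mounted at the origin on the work surface. World frame = base frame: x ahead of the robot, y to its left, z up, the work surface at z = 0. Lengths are in m, angles in rad, forces in N, time in s.
With the tool pointing down it reaches from about 0.25 to 0.8 m from the base axis. Payload 3.9 kg.
Tool frame: the origin (TCP) lies midway between the tips of the shut fingers; the grasp point (between the pads) lies 19 mm behind it (arm.hold_point_z is the distance from the TCP to the grasp point, in m); z points along the fingers, y is the line along which they close (so a half turn about z gives the same grasp; the last joint's range is limited). The gripper opens to 85 mm and grips with 20 to 120 N. Pads are 22 mm wide; open, the fingers measure 114 mm over their backs; the gripper's body (76 mm by 85 mm) begins 54 mm behind the grasp point. The pads swing forward as they close: fully open they stand 13 mm farther back than shut.
Start: joints at [1.225, 0.26, -0.138, 1.173, 0, 1.571], TCP at [0.178, 0.494, 0.231] pointing down, gripper open.
Joint ranges: [-2.78, 2.78], [-0.83, 1.72], [-1.28, 1.37], [-1.9, 2.12], [-1.57, 1.48], [-3.14, 3.14]. Speed limits (rad/s): [2.57, 2.57, 3.14, 3.14, 3.14, 3.14].

### API

Orientations are given as [roll, pitch, yaw] about the fixed x, y, z axes, in that order (R = Rz(yaw) Ry(pitch) Rx(roll)).
In Python, from station import arm, cams gives the robot as it stands. The module is installed in compiled form; this text tells all that it offers.
- The arm moves only by the tool drive_tool, never from a script. Its argument "increments" is a list of rows, each a list of 7 numbers: the shift along the tool's x, y, z in cm, then the turn, a rotation vector about the tool's x, y, z in rad, then the opening in per cent of the stroke, from 0 (shut) to 100 (fully open). A call has 1 to 12 rows; each row is the pose to reach, as a shift and turn from the pose commanded when the call began, along the tool's axes at that moment; what a row does not reach only later rows make up. A row lasts 1/10 s, in which the tool goes at most 50 mm and 8.59 degrees, less where a joint would pass 70% of its speed; a pose out of reach is approached as far as the arm can. A call with a gripper value outside its range is refused whole. The fingers move at their own pace and stop on an object; the grip force is fixed at half the most. Time passes only in rows, so rows that repeat a pose let the fingers close. It gives the time, the measured TCP pose, the force, the opening and the grip force at its end, in the units of the state.
- arm.sense(): the state, without advancing time (a new reading comes with each control period).
- cams.get_image(name): name is "side" or "top"; returns (picture, depth): 480x640x3 uint8, red, green, blue; 480x640 float32, m along the optical axis (not along the pixel's ray), 0 where there is no reading.
- cams.calibration(name): a dict with "K" (3x3 intrinsics, pixels), "distortion" ([k1, k2, p1, p2, k3] as OpenCV has them; the pictures are not rectified), "R" (3x3) and "t" (3): a world point X has camera coordinates R X + t. Camera axes: x right, y down, z forward; pixel columns grow to the right and rows downward; lengths in m; the calibration is good to about 2 mm. A picture is of the moment at which its call begins. calibration takes no time and is no camera call.
- arm.hand_in(): hands the job in; it is judged then, once.
The state is a dict: "clock": time; "q": joint angles; "dq": joint speeds; "joint_torque": joint torques, N m; "ee_pos": TCP position; "tool_rot": TCP orientation; "force": force on the tool from outside, world axes, zero at the start; "wrist_torque": the same for the moment, N m; "gripper_width": finger opening in m; "gripper_force": force on a finger pad.
Only numpy, scipy, OpenCV 4.12 (cv2) and the standard library are available. Lean on these libraries where they do the work, as an engineer would, in place of code of your own. Each camera call takes 0.05 s, during which the arm holds its last target. There are 200 camera calls.

### The job

Take the hand roller from its stand and roll it along the blue edge trim of the soft-mounted stone weighing slab, from one end to the other in long rolling strokes with firm pressure, until all five trim pieces sit fully home, flush with the stone. Press only with the roller, firmly but always below 28 N so that the soft mounts are not overloaded, and leave the glassware and the wash bottle alone. Finally set the roller back upright on its stand as it was and let go.

Things in the scene. Friction and masses are not known exactly. Their poses are not given: they have to be found in the camera images.
- roller_grip (a point): Centre of the roller's upright orange handle: 26 mm along the roller's x (rolling direction), 34 mm along y (wheel axis), 45 mm tall; z up. Best gripped across the 26 mm (x). Under the handle an aluminium bridge plate, 60 (x) x 90 (y) x 8 mm; below it a black rubber wheel, radius 20 mm, 24 mm wide, lowest point 74.5 mm straight below this point. Loose, about 0.3 kg, starts upright on the stand.
- roller: The whole roller; origin at the lowest point of its wheel (74.5 mm below the handle's centre), axes as for roller_grip
- roller_wheel (a joint): turn of the wheel on its axle, rad, free, 0 at the start; 1 rad = 20 mm rolled (sign depends on direction)
- stand_rest (a point): Middle of the fixed white roller stand, level with the tops of its two walls, 54 mm above the bench. Walls run along x at y = +-36 mm, 12 mm thick; the roller's plate rests across them, wheel hanging between, roller x along stand x (either way round), handle centre 30.5 mm above this point. 6 mm lips at the wall ends; about 8 mm of play in x and y. Base 100 x 110 mm.
- trim_first (a point): Centre of the first trim piece in plan, at the level of the stone's top (= the piece's top when home), about 75 mm above the bench. x across the strip towards the slab's middle, +y along the strip towards the last piece, z up. The strip, 30 mm wide, five blue pieces of 40 mm in a row, lies along the slab's edge nearest the robot; beyond each end 24 mm of stone lie flush with the seated trim.
- trim_last (a point): The same point on the last (fifth) trim piece, 160 mm from trim_first along +y.
- trim1 (a joint): How far trim piece 1 of 5 (counted from trim_first) has been pressed into the slab, m: 0 = stands 5 mm proud of the stone, 0.005 = fully home and flush. It starts 2.8 to 4 mm proud, slides stiffly straight down at about 12 N and stays where it is left.
- trim2 (a joint): How far trim piece 2 of 5 (counted from trim_first) has been pressed into the slab, m: 0 = stands 5 mm proud of the stone, 0.005 = fully home and flush. It starts 2.8 to 4 mm proud, slides stiffly straight down at about 12 N and stays where it is left.
- trim3 (a joint): How far trim piece 3 of 5 (counted from trim_first) has been pressed into the slab, m: 0 = stands 5 mm proud of the stone, 0.005 = fully home and flush. It starts 2.8 to 4 mm proud, slides stiffly straight down at about 12 N and stays where it is left.
- trim4 (a joint): How far trim piece 4 of 5 (counted from trim_first) has been pressed into the slab, m: 0 = stands 5 mm proud of the stone, 0.005 = fully home and flush. It starts 2.8 to 4 mm proud, slides stiffly straight down at about 12 N and stays where it is left.
- trim5 (a joint): How far trim piece 5 of 5 (counted from trim_first) has been pressed into the slab, m: 0 = stands 5 mm proud of the stone, 0.005 = fully home and flush. It starts 2.8 to 4 mm proud, slides stiffly straight down at about 12 N and stays where it is left.
- slab: Stone slab 220 x 250 mm with its trim; origin on its top face, 25 mm from the middle towards trim_last, trim middle line at x = -95 mm, axes as trim_first. It floats on soft mounts and springs back: under a firm push it sinks by up to about 10 mm before the trim begins to slide, unevenly: up to five times as far near the strip's ends as where it is stiffest, tilting along the strip by up to 0.13 rad (7 degrees). How far is not known exactly: go by the force.
- beaker: Glass beaker, radius 35 mm, 90 mm tall, origin under its centre, bystander
- flask: Green conical flask, foot radius 40 mm, 130 mm tall, origin under its centre, bystander
- wash_bottle: White wash bottle with red cap, radius 30 mm, 150 mm tall, origin under its centre, bystander

How it is judged:
On the way, in this order (a step that is already met when the one before it is completed fails the run):
1. the roller is lifted off its stand (z of roller_grip in the frame of stand_rest above 0.06 m), for 0.1 s.
2. the wheel, pressed on the slab's trim, has rolled along (turned by more than 2.5 rad, 50 mm) before all five pieces are home (contact force between roller and slab above 3 N and (value of joint roller_wheel above 2.5 rad or value of joint roller_wheel below -2.5 rad)), for 0.05 s.
3. all five trim pieces are home (each less than 1.5 mm proud) (value of joint each of trim1, trim2, trim3, trim4, trim5 above 0.0035 m), for 0.1 s.
At the end, for the whole second after the job is handed in: all five trim pieces less than 1.5 mm proud of the stone; the roller upright (within 0.1 rad) and at rest on its stand, its handle within 18 mm of the stand's middle and 26 to 35 mm above the wall tops, released (all of step 3 and horizontal distance between roller_grip and stand_rest below 0.018 m and z of roller_grip in the frame of stand_rest between 0.026 and 0.035 m and angle between roller_grip's own z axis and vertical below 0.1 rad and linear speed of roller below 0.02 m/s); the robot touches nothing.
It fails at once if the roller is pressed on the slab or its trim with more than 28 N (contact force between roller and slab above 28 N).
It fails at once if the gripper or arm presses on the slab or its trim (more than 2 N) (contact force between any of the fingers, the arm and slab above 2 N).
It fails at once if the glass beaker is shifted more than 20 mm or tipped (distance of beaker from where it was at the start of the episode above 0.02 m or angle between beaker's own z axis and vertical above 0.3 rad).
It fails at once if the conical flask is shifted more than 20 mm or tipped (distance of flask from where it was at the start of the episode above 0.02 m or angle between flask's own z axis and vertical above 0.3 rad).
It fails at once if the wash bottle is shifted more than 20 mm or tipped (distance of wash_bottle from where it was at the start of the episode above 0.02 m or angle between wash_bottle's own z axis and vertical above 0.3 rad).
It also fails if it takes over 72 s, if anything falls off the work surface, if the arm or the gripper's body presses on something with over 40 N, if the wrist force passes 120 N, or if a joint passes its speed limit or range.

## Working session

There is one attempt and no reset: what is moved stays moved. The work goes in short steps, Python scripts to look and compute and a tool call to move; the robot and the scene stay as the last step left them, time stands still between calls to the robot, and variables do not carry over. Pictures are saved under pics/ and viewed, at most 10 in all, crops included, and the job is handed in when it is done.

Besides the shell and the picture viewer there is one more tool, called after "Emit:" by a JSON object that holds its "fn" and its "kwargs". drive_tool: Moves the arm, as the interface text tells. Its arguments: {"type":"object","properties":{"increments":{"type":"array"}},"required":["increments"]}

```bash
mkdir -p pics; python3 - <<'E'
from station import arm,cams
import cv2,numpy as np
for n in("side","top"):
    p,d=cams.get_image(n); cv2.imwrite(f"pics/{n}0.png",p[:,:,::-1]); np.savez(f"{n}0.npz",p=p,d=d)
    c=cams.calibration(n); print(n,{k:np.round(v,4).tolist() for k,v in c.items()})
print(arm.sense(), arm.hold_point_z)
E
```

```text
side {'K': [[570.1407, 0.0, 314.813], [0.0, 570.1407, 230.7423], [0.0, 0.0, 1.0]], 'distortion': [-0.0184, 0.0, 0.0, 0.0, 0.0], 'R': [[-0.9873, -0.1579, -0.0169], [-0.0966, 0.6817, -0.7252], [0.1261, -0.7144, -0.6883]], 't': [0.5701, 0.1255, 1.1288]}
top {'K': [[508.9226, 0.0, 324.5731], [0.0, 508.9226, 240.7939], [0.0, 0.0, 1.0]], 'distortion': [0.0487, 0.0, 0.0, 0.0, 0.0], 'R': [[-0.009, -0.9999, -0.012], [-0.9946, 0.0102, -0.1034], [0.1035, 0.011, -0.9946]], 't': [0.0225, 0.5647, 1.1593]}
{'clock': 0.1, 'q': array([ 1.22500398e+00,  2.60624643e-01, -1.39226108e-01,  1.17269142e+00,
        4.50494954e-06,  1.57080084e+00]), 'dq': array([ 0.00025186, -0.00302945,  0.00331209, -0.00040901, -0.00010825,
       -0.00064878]), 'joint_torque': array([ 5.85499074e-04, -4.06507266e+01,  2.54527956e+01,  1.00793390e-02,
        4.14135116e-05,  7.48130134e-06]), 'ee_pos': array([0.17773973, 0.49335918, 0.2305501 ]), 'tool_rot': array([-3.13984681e+00, -4.49706736e-06,  2.79579579e+00]), 'force': array([ 0.31000178, -0.47198514, -0.69445457]), 'wrist_torque': array([-0.00249955,  0.03958797,  0.02468265]), 'gripper_force': 0.0, 'gripper_width': 0.08538818656206607} 0.0187
```

View pics/top0.png

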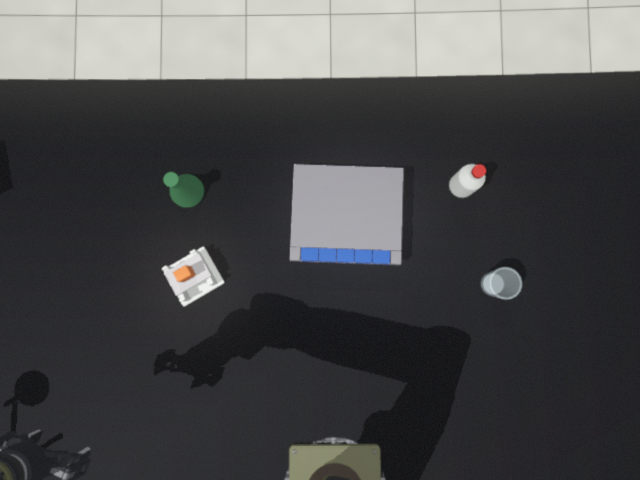

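View pics/side0.png

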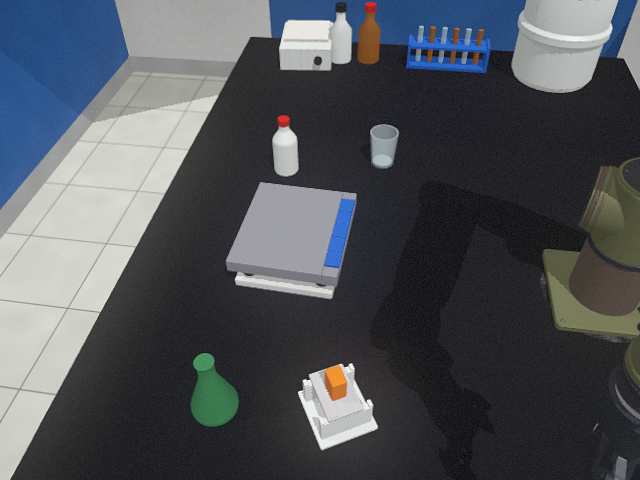

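```bash
cat > h.py <<'E'
from station import arm,cams
import cv2,numpy as np
def ray(n,uv):
    c=cams.calibration(n); R=np.array(c["R"]);t=np.array(c["t"])
    u=cv2.undistortPoints(np.float64(uv).reshape(-1,1,2),np.array(c["K"]),np.array(c["distortion"])).reshape(-1,2)
    return -R.T@t, np.c_[u,np.ones(len(u))], R
def plane(n,uv,z):
    o,d,R=ray(n,uv); w=d@R; return o+w*((z-o[2])/w[:,2])[:,None]
def deep(n,uv,dep):
    o,d,R=ray(n,uv); z=np.array([dep[int(v),int(u)] for u,v in uv]); return o+(d*z[:,None])@R
def mask(p,lo,hi):
    m=cv2.inRange(cv2.cvtColor(p,cv2.COLOR_RGB2HSV),lo,hi); return m
def pts(m): v,u=np.nonzero(m); return np.c_[u,v].astype(float)
E
python3 - <<'E'
from h import *
np.set_printoptions(precision=4,suppress=True)
for n in("top","side"):
    f=np.load(n+"0.npz");p,d=f["p"],f["d"]
    m=mask(p,(3,150,100),(20,255,255)); 
    if n=="side": m[:300]=0
    P=deep(n,pts(m),d); zt=np.percentile(P[:,2],90); print(n,"orange",len(P),zt)
    T=P[(P[:,2]>zt-.006)]; print(" top",len(T),T.mean(0),cv2.minAreaRect(np.float32(T[:,:2]*1000)))
    if n=="top":
        m=mask(p,(100,120,60),(130,255,255)); m[:230]=0;m[280:]=0
    else:
        m=mask(p,(100,120,60),(130,255,255)); m[:180]=0;m[290:]=0;m[:,:300]=0;m[:,400:]=0
    uv=pts(m);P=deep(n,uv,d); print(" blue z",np.percentile(P[:,2],[5,50,95]))
    Q=plane(n,uv,.078); r=cv2.minAreaRect(np.float32(Q[:,:2]*1000)); print(" strip",r,cv2.boxPoints(r).tolist())
    # stand: non-dark depth points near stand
    v,u=np.mgrid[220:320,140:240] if n=="top" else np.mgrid[350:460,280:390]
    uv=np.c_[u.ravel(),v.ravel()].astype(float);P=deep(n,uv,d)
    br=p[uv[:,1].astype(int),uv[:,0].astype(int)]
    S=P[(P[:,2]>.03)&(P[:,2]<.13)]; r=cv2.minAreaRect(np.float32(S[:,:2]*1000));print(" stand up",r,S[:,2].max())
    b=(P[:,2]>.002)&(br.min(1)>150)&(P[:,2]<.02);r=cv2.minAreaRect(np.float32(P[b][:,:2]*1000));print(" base",r,b.sum())
    print(" hist",np.histogram(P[br.min(1)>120][:,2],bins=np.arange(0,.12,.006)))
    if n=="top": cv2.imwrite("pics/st.png",cv2.resize(p[225:325,130:250,::-1],None,fx=5,fy=5,interpolation=cv2.INTER_CUBIC))
E
```

```text
top orange 77 0.10753915380462109
 top 39 [0.4905 0.318  0.1057] ((489.90264892578125, 323.0948486328125), (21.08346939086914, 29.466989517211914), 31.55453872680664)
 blue z [0.0731 0.0778 0.0816]
 strip ((526.8636474609375, -28.471656799316406), (197.13880920410156, 29.43769645690918), 87.300048828125) [[507.5179748535156, -126.23829650878906], [536.9229736328125, -127.62498474121094], [546.2093505859375, 69.29498291015625], [516.8043212890625, 70.68167114257812]]
 stand up ((487.87005615234375, 326.0582275390625), (90.75216674804688, 92.55027770996094), 28.847265243530273) 0.11132477503043692
 base ((487.0598449707031, 328.7450866699219), (101.33273315429688, 110.86027526855469), 30.370515823364258) 686
 hist (array([208, 481,  37,  38,  18,  20,  17,  19,  50, 322, 589,  21,   2,
         0,   1,   1,   3,  27,   5]), array([0.   , 0.006, 0.012, 0.018, 0.024, 0.03 , 0.036, 0.042, 0.048,
       0.054, 0.06 , 0.066, 0.072, 0.078, 0.084, 0.09 , 0.096, 0.102,
       0.108, 0.114]))
side orange 561 0.10898184701406477
 top 319 [0.4906 0.3323 0.11  ] ((455.0780944824219, 559.8739013671
[... 215 characters left out ...]
30627441406, -127.80415344238281], [538.940673828125, -129.13665771484375], [547.9822998046875, 74.13847351074219], [518.024658203125, 75.47097778320312]]
 stand up ((489.88128662109375, 327.22344970703125), (89.07633972167969, 93.85000610351562), 30.10603904724121) 0.11109067645908688
 base ((490.1614990234375, 316.1329345703125), (111.03316497802734, 136.64356994628906), 29.722253799438477) 1384
 hist (array([ 140, 1138,  135,  121,  118,  124,  132,  148,  143,  260, 1298,
         31,    1,    1,    1,    0,    0,    6,    3]), array([0.   , 0.006, 0.012, 0.018, 0.024, 0.03 , 0.036, 0.042, 0.048,
       0.054, 0.06 , 0.066, 0.072, 0.078, 0.084, 0.09 , 0.096, 0.102,
       0.108, 0.114]))
```

View pics/st.png

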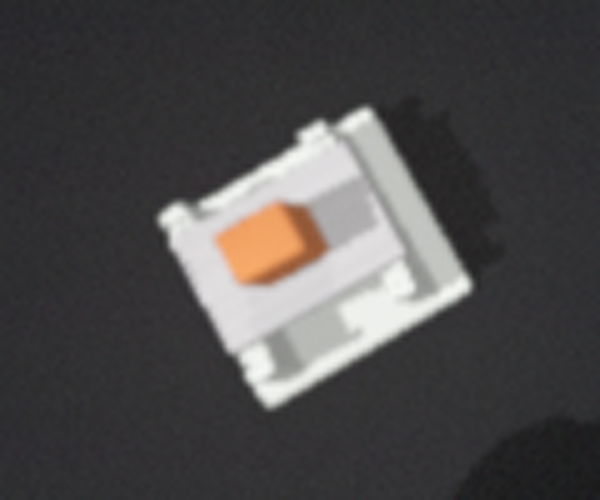

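The stand is turned about 30°, its handle near px (182,273) in the top view. The strip runs (300,254) to (390,257), so trim_last is on the left at about 87.4°.

```bash
python3 - <<'E'
from h import *
np.set_printoptions(precision=4,suppress=True)
C={}
for n in("top","side"):
    f=np.load(n+"0.npz");p,d=f["p"],f["d"]
    m=mask(p,(3,150,100),(20,255,255)); m[:255]=0
    if n=="side": m[:360]=0;m[:,380:]=0
    hsv=cv2.cvtColor(p,cv2.COLOR_RGB2HSV)[:,:,2]
    print(n,np.percentile(hsv[m>0],[10,30,50,70,90]))
    t=(m>0)&(hsv>np.percentile(hsv[m>0],80)-25); uv=pts(t); c=cv2.minAreaRect(np.float32(uv))
    Q=plane(n,uv,.107); print(len(uv),c,Q.mean(0),cv2.minAreaRect(np.float32(Q[:,:2]*1000)))
    # whole-stand base outline
    w=mask(p,(0,0,150),(179,60,255)); roi=np.zeros_like(w)
    if n=="top": roi[240:315,150:235]=1
    else: roi[355:450,290:385]=1
    B=pts(w*roi); print(" hull centre base",cv2.minAreaRect(np.float32(plane(n,B,.008)[:,:2]*1000)))
E
```

```text
top [148.  157.8 177.  210.  231.4]
29 ((182.70001220703125, 273.4000244140625), (9.391485214233398, 12.521980285644531), 63.43495178222656) [0.4885 0.3195 0.107 ] ((488.926025390625, 324.18328857421875), (20.58172035217285, 26.907625198364258), 26.392663955688477)
 hull centre base ((488.5562438964844, 330.0771789550781), (106.95098114013672, 112.66917419433594), 30.335237503051758)
side [165. 196. 219. 241. 242.]
282 ((338.0584411621094, 381.33941650390625), (31.71640968322754, 14.921814918518066), 64.98310089111328) [0.4905 0.3292 0.107 ] ((485.1692199707031, 337.9593811035156), (23.858245849609375, 53.59571838378906), 30.347490310668945)
 hull centre base ((489.8542785644531, 317.22613525390625), (110.0790786743164, 136.2334442138672), 30.217708587646484)
```

Emit:
{"fn": "drive_tool", "kwargs": {"increments": [[0,0,0,0,0,0.14,100],[0,0,0,0,0,0.28,100],[0,0,0,0,0,0.42,100],[0,0,0,0,0,0.56,100],[0,0,0,0,0,0.7,100]]}}

```text
clock: 0.6
ee_pos: [0.1778, 0.4935, 0.2308]
tool_rot: [-3.141, 0.001, 2.09]
force: [-0.4, 0.5, 0.5]
gripper_width: 0.0852
gripper_force: 0.0
```

Emit:
{"fn": "drive_tool", "kwargs": {"increments": [[-3.8,2.3,0,0,0,0,100],[-7.6,4.6,0,0,0,0,100],[-11.4,6.9,0,0,0,0,100],[-15.2,9.2,0,0,0,0,100],[-19,11.5,0,0,0,0,100],[-22.8,13.8,0,0,0,0,100],[-26.6,16.1,1.5,0,0,0,100],[-30.2,18.5,3.5,0,0,0,100],[-30.2,18.5,6.5,0,0,0,100],[-30.2,18.5,6.5,0,0,0,100]]}}

```text
clock: 1.6
ee_pos: [0.4875, 0.3224, 0.1617]
tool_rot: [-3.132, 0.0, 2.093]
force: [-1.1, -0.6, -0.6]
gripper_width: 0.0856
gripper_force: 0.0
```

```bash
python3 - <<'E'
from h import *
p,_=cams.get_image("side"); cv2.imwrite("pics/s1.png",cv2.resize(p[250:460,220:460,::-1],None,fx=3,fy=3,interpolation=cv2.INTER_CUBIC))
s=arm.sense();print(s["ee_pos"],s["tool_rot"],s["q"],s["force"])
E
```

```text
[0.48764214 0.323628   0.16393807] [-3.13500850e+00  1.29683988e-04  2.09482262e+00] [ 5.85765813e-01  4.01533469e-01 -1.07296804e-01  1.06854566e+00
  2.76807270e-04  1.63253536e+00] [ 1.09701861 -0.02840888  1.59292707]
```

View pics/s1.png

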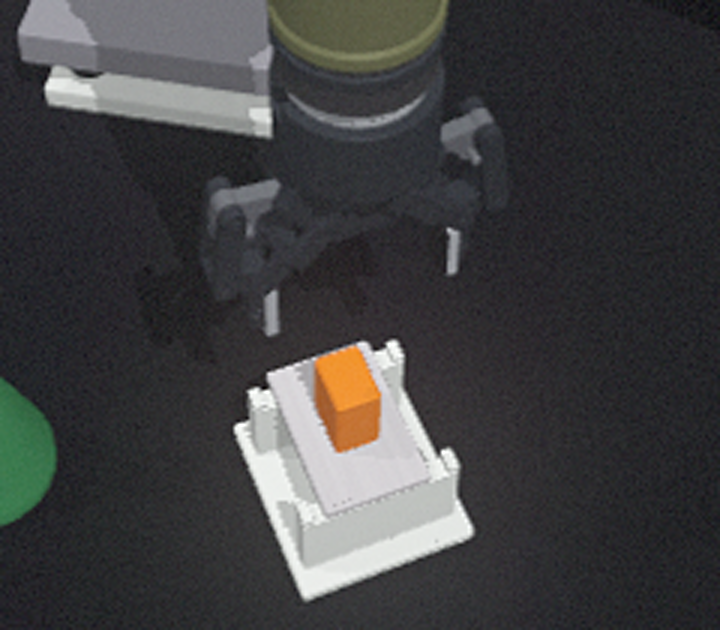

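The orange top face is centred at crop (347,378), i.e. full px (335.7,376), and sits between the open fingers. Base corners show at crop (235,428), (305,600) and (475,535).

```bash
python3 - <<'E'
from h import *
np.set_printoptions(precision=4,suppress=True)
f=lambda a:np.array(a)/3.+[220,250]-0.33
print(plane("side",f([(315,362),(360,347),(380,393),(333,412),(347,378.5)]),.107))
b=plane("side",f([(235,430),(305,600),(475,535)]),.008);print(b,(b[0]+b[2])/2)
# plate corners: (268,377),(360,343),(432,473),(330,513) top z .062
q=plane("side",f([(268,375),(362,343),(432,473),(330,513)]),.062);print(q,q.mean(0))
E
```

```text
[[0.5086 0.3216 0.107 ]
 [0.4866 0.3092 0.107 ]
 [0.473  0.3349 0.107 ]
 [0.4953 0.3494 0.107 ]
 [0.4908 0.329  0.107 ]]
[[0.5568 0.3098 0.008 ]
 [0.5024 0.4032 0.008 ]
 [0.4169 0.3533 0.008 ]] [0.4869 0.3316 0.008 ]
[[0.5373 0.305  0.062 ]
 [0.489  0.2771 0.062 ]
 [0.4428 0.3505 0.062 ]
 [0.4923 0.3807 0.062 ]] [0.4903 0.3283 0.062 ]
```

Emit:
{"fn": "drive_tool", "kwargs": {"increments": [[0.2,0.4,3,0,0,0,100],[0.2,0.4,6,0,0,0,100],[0.2,0.4,8,0,0,0,100],[0.2,0.4,9.6,0,0,0,100],[0.2,0.4,9.6,0,0,0,100],[0.2,0.4,9.6,0,0,0,0],[0.2,0.4,9.6,0,0,0,0],[0.2,0.4,9.6,0,0,0,0],[0.2,0.4,9.6,0,0,0,0],[0.2,0.4,9.6,0,0,0,0],[0.2,0.4,9.6,0,0,0,0],[0.2,0.4,9.6,0,0,0,0]]}}

```text
clock: 2.85
ee_pos: [0.4922, 0.3293, 0.0714]
tool_rot: [3.14, -0.0, 2.096]
force: [-1.6, -0.2, 5.8]
gripper_width: 0.0254
gripper_force: 60.4
```

Emit:
{"fn": "drive_tool", "kwargs": {"increments": [[0,0,-3,0,0,0,0],[0,0,-6,0,0,0,0],[0,0,-9,0,0,0,0],[0,0,-12,0,0,0,0],[0,0,-14,0,0,0,0],[0,0,-14,0,0,0,0],[0,0,-14,0,0,0,0],[0,0,-14,0,0,0,0]]}}

```text
clock: 3.65
ee_pos: [0.4908, 0.3283, 0.2081]
tool_rot: [-3.138, 0.0, 2.096]
force: [-1.0, -0.2, -3.5]
gripper_width: 0.0255
gripper_force: 60.2
```

```bash
python3 - <<'E'
from h import *
p,_=cams.get_image("side"); cv2.imwrite("pics/s2.png",cv2.resize(p[200:440,220:460,::-1],None,fx=2.4,fy=2.4,interpolation=cv2.INTER_CUBIC))
s=arm.sense();print(s["ee_pos"],s["tool_rot"],s["q"],s["force"],s["gripper_width"])
E
```

```text
[0.49077257 0.32827035 0.20814914] [-3.13768241e+00  2.76087441e-04  2.09570479e+00] [ 5.89549162e-01  3.85260460e-01 -1.45455483e-02  1.17491023e+00
 -2.29247434e-05  1.63543761e+00] [-0.54354958  0.31660418 -2.93992542] 0.025576415438658913
```

View pics/s2.png

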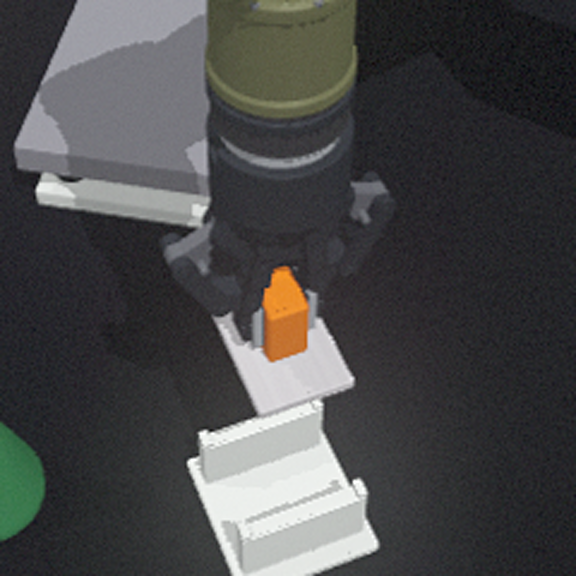

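Emit:
{"fn": "drive_tool", "kwargs": {"increments": [[-2.6,-1.25,0,0,0,0.143,0],[-5.2,-2.5,0,0,0,0.286,0],[-7.8,-3.75,0,0,0,0.429,0],[-10.4,-5,0,0,0,0.572,0],[-13,-6.25,0,0,0,0.715,0],[-15.6,-7.5,0,0,0,0.858,0],[-18.2,-8.75,0,0,0,1.0,0],[-20.8,-10,0,0,0,1.144,0],[-23.4,-11.25,0,0,0,1.287,0],[-26,-12.5,0,0,0,1.43,0],[-28.6,-13.75,0,0,0,1.573,0],[-31.2,-15,0,0,0,1.716,0]]}}

```text
clock: 4.9
ee_pos: [0.5175, -0.0173, 0.2089]
tool_rot: [-3.141, 0.002, 0.374]
force: [0.2, 0.5, -3.3]
gripper_width: 0.0252
gripper_force: 60.0
```

```bash
cat >> h.py <<'E'
def togo(xyz,yaw):
    s=arm.sense();r,p,y=s["tool_rot"];cy,sy=np.cos(y),np.sin(y)
    d=np.array(xyz)-s["ee_pos"]
    print("pos",np.round(s["ee_pos"],4),"rot",np.round(s["tool_rot"],3),"F",np.round(s["force"],1),
     "| tool cm",np.round(100*np.array([cy*d[0]+sy*d[1],sy*d[0]-cy*d[1],-d[2]]),2),"turn",round((y-yaw+np.pi)%(2*np.pi)-np.pi,3))
E
python3 - <<'E'
from h import *
togo([.524,-.1076,.165],-.045)
f=lambda a:np.array(a)/2.4+[220,200]-0.3
print(plane("side",f([(188,463),(378,546)]),.008),plane("side",f([(202,437),(319,404),(241,530),(362,487)]),.06))
E
```

```text
pos [ 0.5175 -0.0173  0.2089] rot [-3.141e+00  2.000e-03  3.740e-01] F [ 0.2  0.5 -3.3] | tool cm [-2.69  8.65  4.39] turn 0.419
[[0.55692146 0.30906844 0.008     ]
 [0.4182896  0.35211532 0.008     ]] [[0.54361972 0.31816638 0.06      ]
 [0.46793771 0.28060645 0.06      ]
 [0.50709009 0.38161313 0.06      ]
 [0.43290816 0.3395876  0.06      ]]
```

Emit:
{"fn": "drive_tool", "kwargs": {"increments": [[-0.7,2.2,0,0,0,0.11,0],[-1.4,4.4,0,0,0,0.22,0],[-2.1,6.6,1,0,0,0.33,0],[-2.7,8.6,2.5,0,0,0.419,0],[-2.7,8.6,4,0,0,0.419,0],[-2.7,8.6,4.4,0,0,0.419,0],[-2.7,8.6,4.4,0,0,0.419,0]]}}

```text
clock: 5.6
ee_pos: [0.5238, -0.1056, 0.1647]
tool_rot: [-3.141, 0.004, -0.039]
force: [-0.1, -0.7, -2.7]
gripper_width: 0.0252
gripper_force: 60.0
```

```bash
python3 - <<'E'
from h import *
p,_=cams.get_image("side"); a=p[110:310,220:420,::-1]
q,_=cams.get_image("top"); b=q[150:350,260:460,::-1]
cv2.imwrite("pics/s3.png",cv2.resize(np.hstack([a,b]),None,fx=2,fy=2,interpolation=cv2.INTER_CUBIC))
togo([.524,-.1076,.145],-.045)
E
```

```text
pos [ 0.5252 -0.1056  0.1664] rot [-3.141  0.    -0.038] F [-0.8 -0.7 -3.4] | tool cm [-0.11  0.21  2.14] turn 0.007
```

View pics/s3.png

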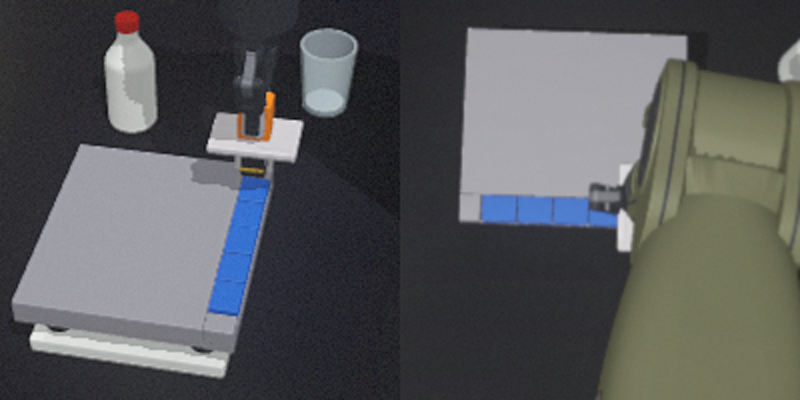

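The wheel hangs over trim piece 1 (side crop (253,165)), centred on the strip, with the beaker and bottle clear.

Emit:
{"fn": "drive_tool", "kwargs": {"increments": [[-0.1,0.1,1.5,0,0,0.007,0],[-0.1,0.1,2.2,0,0,0.007,0],[-0.1,0.1,2.4,0,0,0.007,0],[-0.1,0.1,2.6,0,0,0.007,0],[-0.1,0.1,2.6,0,0,0.007,0]]}}

```text
clock: 6.2
ee_pos: [0.5244, -0.1068, 0.1406]
tool_rot: [3.142, -0.0, -0.046]
force: [-0.4, 0.5, -4.1]
gripper_width: 0.0253
gripper_force: 60.1
```

Emit:
{"fn": "drive_tool", "kwargs": {"increments": [[0,0,0.1,0,0,0,0],[0,0,0.2,0,0,0,0],[0,0,0.3,0,0,0,0],[0,0,0.3,0,0,0,0]]}}

```text
clock: 6.6
ee_pos: [0.5247, -0.1071, 0.1377]
tool_rot: [3.141, -0.001, -0.046]
force: [0.4, 0.0, 0.1]
gripper_width: 0.0253
gripper_force: 60.3
```

Emit:
{"fn": "drive_tool", "kwargs": {"increments": [[0,0,0.1,0,0,0,0],[0,0,0.2,0,0,0,0],[0,0,0.3,0,0,0,0],[0,0,0.3,0,0,0,0]]}}

```text
clock: 7.0
ee_pos: [0.5247, -0.1072, 0.1347]
tool_rot: [3.141, -0.001, -0.046]
force: [0.9, 0.0, 3.9]
gripper_width: 0.0253
gripper_force: 60.7
```

Emit:
{"fn": "drive_tool", "kwargs": {"increments": [[0,-0.5,-0.04,0,0,0,0],[0,-1,-0.08,0,0,0,0],[0,-1.5,-0.12,0,0,0,0],[0,-2,-0.15,0,0,0,0],[0,-2,-0.15,0,0,0,0]]}}

```text
clock: 7.5
ee_pos: [0.5255, -0.086, 0.136]
tool_rot: [-3.141, -0.001, -0.045]
force: [1.1, -0.2, 3.0]
gripper_width: 0.0256
gripper_force: 60.9
```

Emit:
{"fn": "drive_tool", "kwargs": {"increments": [[0,-0.5,-0.03,0,0,0,0],[0,-1,-0.06,0,0,0,0],[0,-1.5,-0.09,0,0,0,0],[0,-2,-0.11,0,0,0,0],[0,-2,-0.11,0,0,0,0]]}}

```text
clock: 8.0
ee_pos: [0.5264, -0.0662, 0.137]
tool_rot: [-3.141, -0.001, -0.045]
force: [1.1, -0.3, 3.3]
gripper_width: 0.0254
gripper_force: 60.9
```

Emit:
{"fn": "drive_tool", "kwargs": {"increments": [[0,-0.5,-0.03,0,0,0,0],[0,-1,-0.06,0,0,0,0],[0,-1.5,-0.08,0,0,0,0],[0,-2,-0.1,0,0,0,0],[0,-2,-0.1,0,0,0,0]]}}

```text
clock: 8.5
ee_pos: [0.5272, -0.0461, 0.1381]
tool_rot: [-3.141, -0.0, -0.045]
force: [2.7, -0.3, 4.1]
gripper_width: 0.0255
gripper_force: 61.0
```

Emit:
{"fn": "drive_tool", "kwargs": {"increments": [[0,-0.5,-0.02,0,0,0,0],[0,-1,-0.05,0,0,0,0],[0,-1.5,-0.08,0,0,0,0],[0,-2,-0.1,0,0,0,0],[0,-2,-0.1,0,0,0,0]]}}

```text
clock: 9.0
ee_pos: [0.528, -0.0262, 0.1389]
tool_rot: [-3.141, -0.0, -0.045]
force: [2.8, 0.5, 2.5]
gripper_width: 0.0251
gripper_force: 60.9
```

Emit:
{"fn": "drive_tool", "kwargs": {"increments": [[0,-0.5,-0.01,0,0,0,0],[0,-1,-0.01,0,0,0,0],[0,-1.5,-0.02,0,0,0,0],[0,-2,-0.02,0,0,0,0],[0,-2,-0.02,0,0,0,0]]}}

```text
clock: 9.5
ee_pos: [0.5283, -0.0154, 0.139]
tool_rot: [-3.134, 0.001, -0.033]
force: [2.5, -0.2, 3.2]
gripper_width: 0.0252
gripper_force: 60.9
```

```bash
python3 -c "
from h import *
togo([.53,-.006,.139],-.045);s=arm.sense();print(s['q'],s['dq'],s['wrist_torque'])"
```

```text
pos [ 0.5283 -0.0154  0.139 ] rot [-3.134e+00  1.000e-03 -3.300e-02] F [ 2.5 -0.2  3.2] | tool cm [ 0.14 -0.94  0.  ] turn 0.012
[-0.03390566  0.32287138 -0.29970378  0.9487454   0.00791193  3.14061116] [-0.0030217  -0.00032559 -0.00177031  0.00043299 -0.00145552 -0.00027464] [ 0.03295693 -0.57716397 -0.0032059 ]
```

The last joint is at its limit here (yaw = q1 + π − q6), so I'll lift off and take the other half-turn.

Emit:
{"fn": "drive_tool", "kwargs": {"increments": [[0,0,-1.5,0,0,0,0],[0,0,-3,0,0,-0.143,0],[0,0,-3,0,0,-0.286,0],[0,0,-3,0,0,-0.429,0],[0,0,-3,0,0,-0.572,0],[0,0,-3,0,0,-0.715,0],[0,0,-3,0,0,-0.858,0],[0,0,-3,0,0,-1.001,0],[0,0,-3,0,0,-1.144,0],[0,0,-3,0,0,-1.287,0],[0,0,-3,0,0,-1.43,0],[0,0,-3,0,0,-1.573,0]]}}

```text
clock: 10.7
ee_pos: [0.5253, -0.0159, 0.1671]
tool_rot: [-3.134, -0.008, 1.546]
force: [-0.2, -0.1, -3.4]
gripper_width: 0.0256
gripper_force: 60.1
```

```bash
python3 -c "
from h import *
togo([.5297,.0162,.15],3.097)"
```

```text
pos [ 0.5253 -0.0159  0.1671] rot [-3.134 -0.008  1.546] F [-0.2 -0.1 -3.4] | tool cm [3.22 0.36 1.71] turn -1.551
```

Emit:
{"fn": "drive_tool", "kwargs": {"increments": [[-0.3,0.1,0,0,0,-0.143,0],[-0.6,0.2,0,0,0,-0.286,0],[-0.9,0.2,0,0,0,-0.429,0],[-1.2,0.2,0,0,0,-0.572,0],[-1.2,0.2,0,0,0,-0.715,0],[-1.2,0.2,0,0,0,-0.858,0],[-1.2,0.2,0,0,0,-1.001,0],[-1.2,0.2,0,0,0,-1.144,0],[-1.2,0.2,0,0,0,-1.287,0],[-1.2,0.2,0.5,0,0,-1.43,0],[-1.2,0.2,1.2,0,0,-1.55,0],[-1.2,0.2,1.7,0,0,-1.55,0]]}}

```text
clock: 11.9
ee_pos: [0.5271, -0.0277, 0.1498]
tool_rot: [3.134, -0.007, 3.089]
force: [1.8, 0.0, -2.2]
gripper_width: 0.0255
gripper_force: 60.1
```

```bash
python3 -c "
from h import *
togo([.5277,-.0276,.14],3.097);print(arm.sense()['q'])"
```

```text
pos [ 0.5271 -0.0277  0.1498] rot [ 3.134 -0.007  3.089] F [ 1.8  0.  -2.2] | tool cm [-0.06  0.02  0.98] turn -0.008
[-0.05710867  0.31784176 -0.2765732   0.98315842  0.00747442 -0.00489505]
```

Emit:
{"fn": "drive_tool", "kwargs": {"increments": [[0,0,0.5,0.008,-0.007,-0.008,0],[0,0,1.0,0.008,-0.007,-0.008,0],[0,0,1.1,0.008,-0.007,-0.008,0],[0,0,1.1,0.008,-0.007,-0.008,0]]}}

```text
clock: 12.3
ee_pos: [0.5298, -0.0277, 0.1408]
tool_rot: [-3.141, 0.006, 3.097]
force: [-0.6, 0.8, -3.0]
gripper_width: 0.0254
gripper_force: 60.1
```

Emit:
{"fn": "drive_tool", "kwargs": {"increments": [[0.1,0,0.1,0,0,0,0],[0.2,0,0.15,0,0,0,0],[0.2,0,0.2,0,0,0,0],[0.2,0,0.2,0,0,0,0]]}}

```text
clock: 12.7
ee_pos: [0.5287, -0.0278, 0.1395]
tool_rot: [-3.141, 0.008, 3.098]
force: [0.7, -0.4, 0.4]
gripper_width: 0.0257
gripper_force: 60.2
```

Emit:
{"fn": "drive_tool", "kwargs": {"increments": [[0,0,0.1,0,0,0,0],[0,0,0.15,0,0,0,0],[0,0,0.2,0,0,0,0],[0,0,0.2,0,0,0,0]]}}

```text
clock: 13.1
ee_pos: [0.5288, -0.0278, 0.138]
tool_rot: [-3.141, 0.009, 3.098]
force: [-1.0, -0.5, 6.7]
gripper_width: 0.0251
gripper_force: 61.2
```

Emit:
{"fn": "drive_tool", "kwargs": {"increments": [[0,0,0.07,0,0,0,0],[0,0,0.14,0,0,0,0],[0,0,0.2,0,0,0,0],[0,0,0.2,0,0,0,0]]}}

```text
clock: 13.5
ee_pos: [0.5289, -0.0279, 0.1364]
tool_rot: [-3.141, 0.009, 3.098]
force: [-2.4, -0.2, 8.7]
gripper_width: 0.0255
gripper_force: 61.4
```

Emit:
{"fn": "drive_tool", "kwargs": {"increments": [[0,0,0.07,0,0,0,0],[0,0,0.14,0,0,0,0],[0,0,0.2,0,0,0,0],[0,0,0.2,0,0,0,0]]}}

```text
clock: 13.9
ee_pos: [0.5289, -0.0278, 0.1344]
tool_rot: [-3.141, 0.009, 3.098]
force: [-1.6, -0.4, 8.0]
gripper_width: 0.0251
gripper_force: 61.5
```

Emit:
{"fn": "drive_tool", "kwargs": {"increments": [[0,0,0.05,0,0,0,0],[0,0,0.1,0,0,0,0],[0,0,0.15,0,0,0,0],[0,0,0.15,0,0,0,0]]}}

```text
clock: 14.3
ee_pos: [0.5289, -0.0279, 0.1332]
tool_rot: [-3.141, 0.009, 3.098]
force: [-3.0, -0.2, 10.2]
gripper_width: 0.0252
gripper_force: 61.8
```

Emit:
{"fn": "drive_tool", "kwargs": {"increments": [[0,0,0.05,0,0,0,0],[0,0,0.1,0,0,0,0],[0,0,0.15,0,0,0,0],[0,0,0.15,0,0,0,0]]}}

```text
clock: 14.7
ee_pos: [0.5289, -0.028, 0.1323]
tool_rot: [-3.14, 0.01, 3.098]
force: [-3.4, -0.1, 14.7]
gripper_width: 0.0254
gripper_force: 62.3
```

Emit:
{"fn": "drive_tool", "kwargs": {"increments": [[0,0.4,0,0,0,0,0],[0,0.8,0,0,0,0,0],[0,1.2,0,0,0,0,0],[0,1.2,0,0,0,0,0]]}}

```text
clock: 15.1
ee_pos: [0.5295, -0.0175, 0.1326]
tool_rot: [-3.136, 0.01, 3.097]
force: [-3.3, -5.1, 15.5]
gripper_width: 0.0254
gripper_force: 62.7
```

Emit:
{"fn": "drive_tool", "kwargs": {"increments": [[0,0.3,0,0,0,0,0],[0,0.6,0,0,0,0,0],[0,0.8,0,0,0,0,0],[0,0.8,0,0,0,0,0]]}}

```text
clock: 15.5
ee_pos: [0.5299, -0.0081, 0.1326]
tool_rot: [-3.14, 0.01, 3.098]
force: [-3.8, -1.0, 15.9]
gripper_width: 0.0255
gripper_force: 62.7
```

Emit:
{"fn": "drive_tool", "kwargs": {"increments": [[0,0.4,0,0,0,0,0],[0.05,0.8,0,0,0,0,0],[0.05,1.2,0,0,0,0,0],[0.1,1.6,0,0,0,0,0],[0.1,2,0,0,0,0,0],[0.1,2,0,0,0,0,0]]}}

```text
clock: 16.1
ee_pos: [0.5305, 0.0129, 0.1326]
tool_rot: [3.141, 0.011, 3.098]
force: [-2.0, 0.6, 14.8]
gripper_width: 0.0253
gripper_force: 62.5
```

Emit:
{"fn": "drive_tool", "kwargs": {"increments": [[0,0.4,0.01,0,0,0,0],[0,0.8,0.02,0,0,0,0],[0,1.2,0.03,0,0,0,0],[0,1.4,0.03,0,0,0,0],[0,1.4,0.03,0,0,0,0]]}}

```text
clock: 16.6
ee_pos: [0.531, 0.0241, 0.1321]
tool_rot: [-3.136, 0.011, 3.097]
force: [-1.4, -6.0, 14.3]
gripper_width: 0.0253
gripper_force: 62.3
```

Emit:
{"fn": "drive_tool", "kwargs": {"increments": [[0,0.4,0.02,0,0,0,0],[0,0.8,0.04,0,0,0,0],[0,1.2,0.06,0,0,0,0],[0,1.2,0.06,0,0,0,0]]}}

```text
clock: 17.0
ee_pos: [0.5316, 0.039, 0.1315]
tool_rot: [3.141, 0.011, 3.098]
force: [-1.5, 0.8, 13.3]
gripper_width: 0.0252
gripper_force: 62.3
```

Emit:
{"fn": "drive_tool", "kwargs": {"increments": [[0,0.4,0.05,0,0,0,0],[0,0.8,0.09,0,0,0,0],[0,1.2,0.13,0,0,0,0],[0,1.4,0.15,0,0,0,0],[0,1.4,0.15,0,0,0,0]]}}

```text
clock: 17.5
ee_pos: [0.5322, 0.0532, 0.13]
tool_rot: [3.14, 0.011, 3.098]
force: [-2.5, 1.1, 13.3]
gripper_width: 0.0255
gripper_force: 62.3
```

Emit:
{"fn": "drive_tool", "kwargs": {"increments": [[0,0.4,0.06,0,0,0,0],[0,0.8,0.12,0,0,0,0],[0,1.2,0.18,0,0,0,0],[0,1.6,0.25,0,0,0,0],[0,1.6,0.25,0,0,0,0]]}}

```text
clock: 18.0
ee_pos: [0.5329, 0.0696, 0.1275]
tool_rot: [3.14, 0.011, 3.099]
force: [-2.0, 1.4, 14.2]
gripper_width: 0.0251
gripper_force: 62.4
```

Emit:
{"fn": "drive_tool", "kwargs": {"increments": [[0,-0.5,-0.08,0,0,0,0],[0,-1,-0.15,0,0,0,0],[0,-1.6,-0.23,0,0,0,0],[0,-2.3,-0.31,0,0,0,0],[0,-3,-0.37,0,0,0,0],[0,-3.6,-0.41,0,0,0,0],[0,-3.6,-0.41,0,0,0,0]]}}

```text
clock: 18.7
ee_pos: [0.5314, 0.032, 0.1317]
tool_rot: [3.141, 0.011, 3.097]
force: [-1.3, -0.3, 13.1]
gripper_width: 0.0251
gripper_force: 62.4
```

Emit:
{"fn": "drive_tool", "kwargs": {"increments": [[0,-0.6,-0.02,0,0,0,0],[0,-1.2,-0.03,0,0,0,0],[0,-1.8,-0.04,0,0,0,0],[0,-2.4,-0.05,0,0,0,0],[0,-3,-0.05,0,0,0,0],[0,-3.6,-0.05,0,0,0,0],[0,-4.2,-0.04,0,0,0,0],[0,-4.8,-0.03,0,0,0,0],[0,-5.4,-0.01,0,0,0,0],[0,-5.4,-0.01,0,0,0,0]]}}

```text
clock: 19.7
ee_pos: [0.529, -0.0225, 0.1322]
tool_rot: [-3.14, 0.011, 3.097]
force: [-2.6, -1.2, 16.1]
gripper_width: 0.0253
gripper_force: 62.7
```

Emit:
{"fn": "drive_tool", "kwargs": {"increments": [[0,-0.4,0,0,0,0,0],[0,-0.8,0.01,0,0,0,0],[0,-1.2,0.03,0,0,0,0],[0,-1.6,0.05,0,0,0,0],[0,-1.6,0.05,0,0,0,0]]}}

```text
clock: 20.2
ee_pos: [0.5283, -0.0384, 0.1315]
tool_rot: [-3.14, 0.011, 3.097]
force: [-2.4, -0.7, 15.4]
gripper_width: 0.0253
gripper_force: 62.6
```

Emit:
{"fn": "drive_tool", "kwargs": {"increments": [[0,-0.4,0.03,0,0,0,0],[0,-0.8,0.06,0,0,0,0],[0,-1.2,0.09,0,0,0,0],[0,-1.2,0.09,0,0,0,0]]}}

```text
clock: 20.6
ee_pos: [0.5278, -0.05, 0.1305]
tool_rot: [-3.141, 0.011, 3.098]
force: [-2.6, 1.0, 14.0]
gripper_width: 0.0254
gripper_force: 62.5
```

Emit:
{"fn": "drive_tool", "kwargs": {"increments": [[0,-0.4,0.05,0,0,0,0],[0,-0.8,0.1,0,0,0,0],[0,-1.2,0.15,0,0,0,0],[0,-1.6,0.2,0,0,0,0],[0,-1.6,0.2,0,0,0,0]]}}

```text
clock: 21.1
ee_pos: [0.527, -0.0668, 0.1285]
tool_rot: [-3.139, 0.011, 3.097]
force: [-1.9, -1.3, 15.1]
gripper_width: 0.0255
gripper_force: 62.5
```

Emit:
{"fn": "drive_tool", "kwargs": {"increments": [[0,-0.4,0.06,0,0,0,0],[0,-0.8,0.12,0,0,0,0],[0,-1.2,0.18,0,0,0,0],[0,-1.5,0.24,0,0,0,0],[0,-1.5,0.24,0,0,0,0]]}}

```text
clock: 21.6
ee_pos: [0.5265, -0.0799, 0.1261]
tool_rot: [3.14, 0.011, 3.098]
force: [-2.3, 3.7, 16.0]
gripper_width: 0.0254
gripper_force: 62.7
```

Emit:
{"fn": "drive_tool", "kwargs": {"increments": [[0,-0.4,0.07,0,0,0,0],[0,-0.8,0.14,0,0,0,0],[0,-1.2,0.21,0,0,0,0],[0,-1.2,0.21,0,0,0,0]]}}

```text
clock: 22.0
ee_pos: [0.5258, -0.0939, 0.124]
tool_rot: [-3.139, 0.011, 3.097]
force: [-2.3, -1.4, 14.1]
gripper_width: 0.0255
gripper_force: 62.5
```

Emit:
{"fn": "drive_tool", "kwargs": {"increments": [[0,-0.4,0.08,0,0,0,0],[0,-0.8,0.16,0,0,0,0],[0,-1.2,0.24,0,0,0,0],[0,-1.4,0.3,0,0,0,0],[0,-1.4,0.3,0,0,0,0]]}}

```text
clock: 22.5
ee_pos: [0.5252, -0.1082, 0.1211]
tool_rot: [-3.138, 0.011, 3.097]
force: [-2.1, -1.4, 14.6]
gripper_width: 0.025
gripper_force: 62.5
```

Emit:
{"fn": "drive_tool", "kwargs": {"increments": [[0,-0.4,0.08,0,0,0,0],[0,-0.8,0.16,0,0,0,0],[0,-1.2,0.25,0,0,0,0],[0,-1.5,0.33,0,0,0,0],[0,-1.5,0.33,0,0,0,0]]}}

```text
clock: 23.0
ee_pos: [0.5245, -0.1234, 0.1177]
tool_rot: [-3.137, 0.011, 3.097]
force: [-3.1, -3.7, 14.4]
gripper_width: 0.0256
gripper_force: 62.5
```

Emit:
{"fn": "drive_tool", "kwargs": {"increments": [[0,0,0.12,0,0,0,0],[0,0.5,0.02,0,0,0,0],[0,1,-0.1,0,0,0,0],[0,1.5,-0.21,0,0,0,0],[0,2,-0.32,0,0,0,0],[0,2.5,-0.42,0,0,0,0],[0,3,-0.52,0,0,0,0],[0,3.5,-0.61,0,0,0,0],[0,4,-0.7,0,0,0,0],[0,4.4,-0.78,0,0,0,0],[0,4.4,-0.78,0,0,0,0]]}}

```text
clock: 24.1
ee_pos: [0.5266, -0.0783, 0.126]
tool_rot: [-3.139, 0.011, 3.098]
force: [-3.2, -1.9, 16.9]
gripper_width: 0.0254
gripper_force: 62.8
```

Emit:
{"fn": "drive_tool", "kwargs": {"increments": [[0,0.5,-0.1,0,0,0,0],[0,1,-0.2,0,0,0,0],[0,1.5,-0.28,0,0,0,0],[0,2,-0.36,0,0,0,0],[0,2.5,-0.43,0,0,0,0],[0,3,-0.49,0,0,0,0],[0,3.5,-0.53,0,0,0,0],[0,4,-0.57,0,0,0,0],[0,4.5,-0.6,0,0,0,0],[0,5,-0.62,0,0,0,0],[0,5,-0.62,0,0,0,0]]}}

```text
clock: 25.2
ee_pos: [0.5287, -0.0275, 0.1319]
tool_rot: [-3.141, 0.011, 3.098]
force: [-2.5, 0.3, 16.4]
gripper_width: 0.0253
gripper_force: 62.7
```

Emit:
{"fn": "drive_tool", "kwargs": {"increments": [[0,0.6,-0.02,0,0,0,0],[0,1.2,-0.03,0,0,0,0],[0,1.8,-0.05,0,0,0,0],[0,2.4,-0.05,0,0,0,0],[0,3,-0.05,0,0,0,0],[0,3.6,-0.04,0,0,0,0],[0,4.2,-0.03,0,0,0,0],[0,4.8,-0.01,0,0,0,0],[0,5.4,0.01,0,0,0,0],[0,6,0.04,0,0,0,0],[0,6,0.04,0,0,0,0]]}}

```text
clock: 26.3
ee_pos: [0.5314, 0.0334, 0.1313]
tool_rot: [3.14, 0.011, 3.099]
force: [-2.5, 0.9, 15.4]
gripper_width: 0.0251
gripper_force: 62.5
```

Emit:
{"fn": "drive_tool", "kwargs": {"increments": [[0,0.5,0.05,0,0,0,0],[0,1,0.1,0,0,0,0],[0,1.5,0.15,0,0,0,0],[0,2,0.21,0,0,0,0],[0,2.5,0.28,0,0,0,0],[0,3,0.35,0,0,0,0],[0,3.5,0.43,0,0,0,0],[0,3.7,0.48,0,0,0,0],[0,3.7,0.48,0,0,0,0]]}}

```text
clock: 27.2
ee_pos: [0.533, 0.0706, 0.1266]
tool_rot: [3.139, 0.011, 3.099]
force: [-2.5, 2.5, 15.1]
gripper_width: 0.0252
gripper_force: 62.6
```

Emit:
{"fn": "drive_tool", "kwargs": {"increments": [[0,0,-2,0,0,0,0],[0,0,-5,0,0,0,0],[0.4,1.5,-8,0,0,0.08,0],[1,4.5,-8.3,0,0,0.2,0],[1.6,7.5,-8.3,0,0,0.32,0],[2.2,10.5,-8.3,0,0,0.44,0],[2.8,13.5,-8.3,0,0,0.56,0],[3.4,16.5,-8.3,0,0,0.68,0],[4,19.5,-8.3,0,0,0.8,0],[4.6,22.5,-8.3,0,0,0.9,0],[5.2,25,-8.3,0,0,1.0,0],[5.4,25.7,-8.3,0,0,1.0,0]]}}

```text
clock: 28.4
ee_pos: [0.4872, 0.3306, 0.2051]
tool_rot: [3.138, 0.003, 2.1]
force: [-0.6, -0.1, -2.6]
gripper_width: 0.0252
gripper_force: 60.1
```

```bash
python3 - <<'E'
from h import *
np.set_printoptions(precision=2,suppress=True)
p,d=cams.get_image("side"); a=p[170:300,290:390,::-1]; b=p[230:430,260:410,::-1]
q,dt=cams.get_image("top")
cv2.imwrite("pics/s4.png",np.hstack([cv2.resize(a,(430,560),interpolation=cv2.INTER_CUBIC),cv2.resize(b,(360,560))[:, :360]]))
togo([.4905,.3302,.0745],2.0957)
# trim height vs adjacent stone per piece, by depth
for n,dep in(("side",d),("top",dt)):
    v,u=np.mgrid[150:320,200:440];uv=np.c_[u.ravel(),v.ravel()].astype(float);P=deep(n,uv,dep)
    e=np.array([.0459,.99895]);c=np.array([.5277,-.0277]);L=P[:,:2]-c
    s=L@e;t=L@np.array([e[1],-e[0]]);ok=(P[:,2]>.06)&(P[:,2]<.09)
    for k in range(5):
        w=ok&(abs(s-(k-2)*.04)<.014)
        print(n,k+1,1000*np.median(P[w&(abs(t)<.01)][:,2]),1000*np.median(P[w&(t>.022)&(t<.05)][:,2]))
E
```

```text
pos [0.49 0.33 0.21] rot [3.14 0.01 2.1 ] F [-0.5 -1.1 -2.8] | tool cm [-0.04  0.33 13.08] turn 0.005
side 1 nan nan
side 2 nan nan
side 3 nan nan
side 4 nan nan
side 5 nan 75.48829009518343
top 1 74.74685114054869 74.42619443539755
top 2 74.49720446359032 74.77905576097798
top 3 74.23542605364818 74.68539897117843
top 4 75.12498012809642 74.81956748423934
top 5 73.77323633917143 74.18679770613146
  return _methods._mean(a, axis=axis, dtype=dtype,
  ret = ret.dtype.type(ret / rcount)
```

View pics/s4.png

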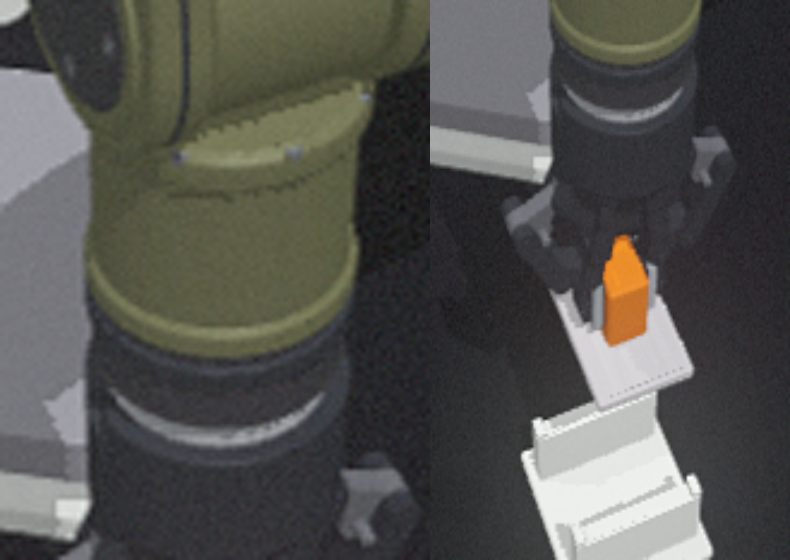

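The trim is flush with the stone on all five pieces, within about 0.5 mm. The roller hangs level over the stand, so I'll lower it.

Emit:
{"fn": "drive_tool", "kwargs": {"increments": [[0,0.3,3,0,0,0.005,0],[0,0.3,6,0,0,0.005,0],[0,0.3,8,0,0,0.005,0],[0,0.3,10,0,0,0.005,0],[0,0.3,11.5,0,0,0.005,0],[0,0.3,12.5,0,0,0.005,0],[0,0.3,13,0,0,0.005,0],[0,0.3,13,0,0,0.005,0]]}}

```text
clock: 29.3
ee_pos: [0.4916, 0.3289, 0.0759]
tool_rot: [3.137, 0.004, 2.092]
force: [0.8, -0.1, -3.6]
gripper_width: 0.0254
gripper_force: 60.0
```

```bash
python3 - <<'E'
from h import *
p,_=cams.get_image("side"); cv2.imwrite("pics/s5.png",cv2.resize(p[280:460,270:420,::-1],None,fx=3.3,fy=3.3,interpolation=cv2.INTER_CUBIC))
togo([.4905,.3302,.0714],2.0957)
E
```

```text
pos [0.4921 0.3295 0.0766] rot [3.136 0.004 2.092] F [-0.7  0.5 -2.2] | tool cm [ 0.14 -0.1   0.52] turn -0.003
```

View pics/s5.png

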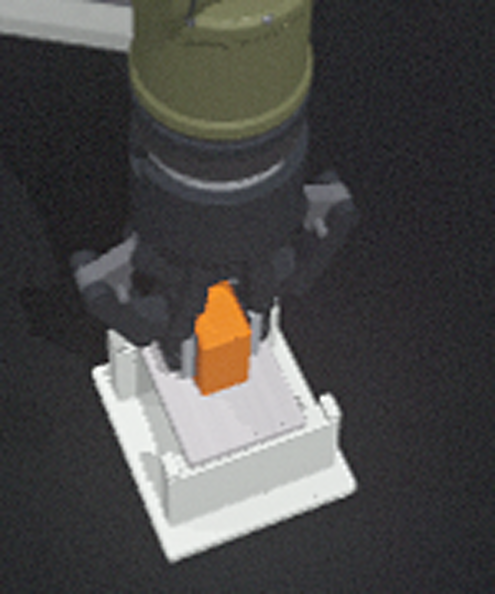

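The plate hangs between the lips, with similar gaps of 25–30 px on both sides.

Emit:
{"fn": "drive_tool", "kwargs": {"increments": [[0,0,0.2,0,0,0,0],[0,0,0.4,0,0,0,0],[0,0,0.55,0,0,0,0],[0,0,0.55,0,0,0,0]]}}

```text
clock: 29.75
ee_pos: [0.4922, 0.3301, 0.0716]
tool_rot: [3.135, 0.004, 2.093]
force: [0.4, -1.1, 1.2]
gripper_width: 0.025
gripper_force: 60.6
```

Emit:
{"fn": "drive_tool", "kwargs": {"increments": [[0,0,0.55,0,0,0,0],[0,0,0,0,0,0,45],[0,0,0,0,0,0,100],[0,0,0,0,0,0,100],[0,0,0,0,0,0,100],[0,0,0,0,0,0,100],[0,0,-2,0,0,0,100],[0,0,-5,0,0,0,100],[0,0,-9,0,0,0,100],[0,0,-13,0,0,0,100],[0,0,-15,0,0,0,100],[0,0,-15,0,0,0,100]]}}

```text
clock: 30.95
ee_pos: [0.4927, 0.3312, 0.2242]
tool_rot: [3.129, 0.004, 2.093]
force: [-0.2, 0.8, 0.0]
gripper_width: 0.0857
gripper_force: 0.0
```

```bash
python3 - <<'E'
from h import *
p,_=cams.get_image("side"); cv2.imwrite("pics/s6.png",cv2.resize(p[250:460,220:460,::-1],None,fx=3,fy=3,interpolation=cv2.INTER_CUBIC))
s=arm.sense();print(s["ee_pos"],s["gripper_width"],s["force"])
E
```

```text
[0.49166639 0.33052783 0.22187349] 0.0855965873384163 [ 0.57360729  0.03585433 -0.93021783]
```

View pics/s6.png

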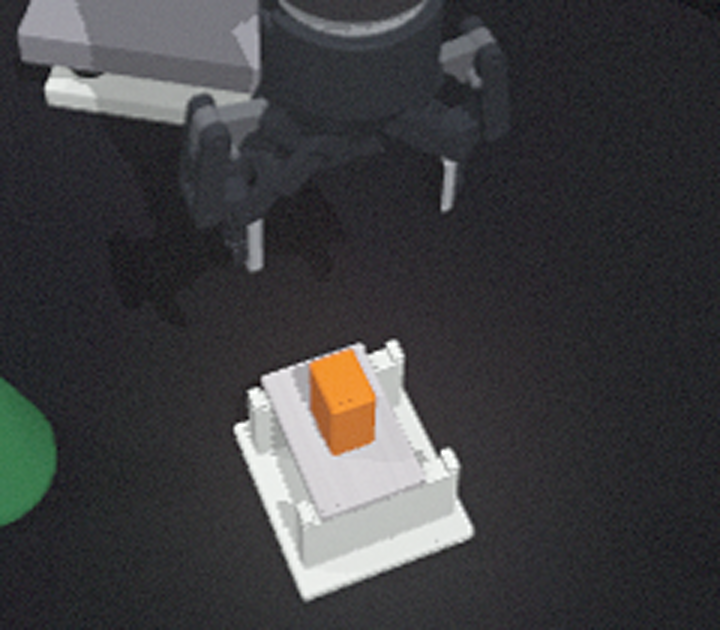

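The roller sits upright between the lips as at the start (handle top at crop (342,380)), and the gripper is clear of it.

```bash
python3 -c "
from station import arm
print(arm.hand_in())"
```

```text
the job is handed in; nothing more can be done
None
```

I handed the job in at about 31 s: the depth image shows all five trim pieces flush with the stone to within about 0.5 mm, the highest force I read on the slab was about 20 N, and the roller is back upright on its stand and released; no verdict was shown.

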